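# Let the lying tamper swing down and stand it in its holder

## Task

One of the two steel tampers lies on the worktop. Pinch it firmly by its black ball and lift it, still lying over, higher than it is long; then loosen the grip a little so that its heavy foot swings down under gravity and it hangs upright from the fingers, and grip it firmly again. Stand it foot down in the empty grey holder and let go; leave the other tamper standing in its own holder.

Things in the scene. Friction and masses are not known exactly. Their poses are not given: they have to be found in the camera images.
- tamper: The tamper lying on the worktop: black ball knob 24 mm across, 8 mm steel rod, square steel foot 24 x 24 x 36 mm; 138 mm long, about 0.17 kg. Its x axis runs from foot to ball: level as it lies, straight up once it hangs or stands foot down. Origin: 12 mm from the ball centre along -z, on the worktop as it lies. Foot's end face 126 mm, centre of mass 92 mm from the ball centre.
- tamper_ball (a point): Centre of that tamper's 24 mm ball, 12 mm above the worktop as it lies; axes as the body's. Flat fingers touch the ball at one point each: a firm grip holds the rod level, a light one lets it turn between them about the closing line, so pinch square across the rod.
- empty_stand_mouth (a point): Centre of the mouth of the empty holder: a grey square pocket open at the top, fixed to the worktop, 80 mm high, 60 x 60 mm outside, 50 x 50 mm inside, inner floor 8 mm above the worktop, on an 84 x 84 x 8 mm base plate. x and y run along its sides, z up.
- spare_tamper: An identical tamper that already stands foot down in an identical second holder, its ball centre 134 mm above the worktop: leave it. Origin 12 mm beside its ball centre, x axis up.
There are look-alikes about, which are no part of the job. What is shaped like the part that bears empty_stand_mouth but orange is not meant.

How it is judged:
By the outcome, as a careful person would: the job done as asked, in the order asked, and still so for the second after the job is handed in, with the robot touching nothing.
It also fails if it takes over 59 s, if anything falls off the work surface, if the arm or the gripper's body presses on something with over 40 N, if the wrist force passes 120 N, or if a joint passes its speed limit or range.

## Robot

A 6-joint arm with a two-finger parallel gripper is mounted at the origin on a cart in front of the work surface, level with it; the furniture and walls round the work are solid. World frame = base frame: x ahead of the robot, y to its left, z up, the work surface at z = 0. Lengths are in m, angles in rad, forces in N, time in s.
With the tool pointing down it reaches from about 0.25 to 0.775 m from the base axis. Payload 4 kg.
Tool frame: the origin (TCP) lies midway between the tips of the shut fingers; the grasp point (between the pads) lies 19 mm behind it (robot.tcp_to_grasp is the distance from the TCP to the grasp point, in m); z points along the fingers, y is the line along which they close (so a half turn about z gives the same grasp; the last joint's range is limited). The gripper opens to 94 mm and grips with 3 to 60 N. Pads are 16 mm wide; open, the fingers measure 119 mm over their backs; the gripper's body (75 mm by 177 mm) begins 78 mm behind the grasp point.
Start: joints at [-1.301, 0.087, 1.371, -0, 1.684, -0.103], TCP at [0.2, -0.512, 0.206] pointing down, gripper open.
Joint ranges: [-3.1, 3.1], [-0.76, 2.03], [0.27, 2.55], [-1.08, 4.22], [0.17, 2.65], [-2.57, 2.57]. Speed limits (rad/s): [2.79, 2.79, 3.14, 3.14, 3.14, 3.14].

## Interface

Orientations are given as [roll, pitch, yaw] about the fixed x, y, z axes, in that order (R = Rz(yaw) Ry(pitch) Rx(roll)).
In Python, from bench import robot, viewer gives the robot as it stands. The module is installed in compiled form; this text tells all that it offers.
- The arm moves only by the shell command python3 -m handwheel 'ROWS' [OPENING]. ROWS is JSON, a list of rows, each a list of 6 numbers: the shift along the tool's x, y, z in units of 0.2 m (1.0 is 0.2 m), then the turn, a rotation vector about the tool's x, y, z in units of 30 degrees (1.0 is 30 degrees). In form: [[x, y, z, wx, wy, wz], ...]. A call has 1 to 10 rows; each row is the pose to reach, as a shift and turn from the pose commanded when the call began, along the tool's axes at that moment; what a row does not reach only later rows make up. A row lasts 1/12 s, in which the tool goes at most 41.7 mm and 7.16 degrees, less where a joint would pass 70% of its speed; a pose out of reach is approached as far as the arm can. A call with a number of a shift or a turn outside -1 to 1 is refused whole. A call with a gripper value outside its range is refused whole. OPENING is the gripper's target within -1 to 1 (shut at 1, half-way at 0, fully open at -1), set as the call begins (- or left out, the last holds). The fingers move at their own pace and stop on an object; the grip force is fixed at half the most. Time passes only in rows, so rows that repeat a pose let the fingers close. It gives the time, the measured TCP pose, the force, the opening and the grip force at its end, in the units of the state.
- robot.get_obs(): the state, without advancing time (a new reading comes with each control period).
- viewer.snapshot(name): name is "scene" or "top"; returns the picture (384x512x3 uint8, red, green, blue); there is no depth.
- viewer.calibration(name): a dict with "fx", "fy", "cx", "cy" (pixels), "R" (3x3) and "t" (3): a world point X has camera coordinates R X + t. Camera axes: x right, y down, z forward; pixel columns grow to the right and rows downward; lengths in m; the calibration is good to about 2 mm. A picture is of the moment at which its call begins. calibration takes no time and is no camera call.
- robot.close_job(): hands the job in; it is judged then, once.
The state is a dict: "time": time; "joint_positions": joint angles; "qvel": joint speeds; "joint_torque": joint torques, N m; "tool_pos": TCP position; "ee_rot": TCP orientation; "wrist_force": force on the tool from outside, world axes, zero at the start; "wrist_torque": the same for the moment, N m; "width": finger opening in m; "finger_force": force on a finger pad.
Only numpy, scipy, OpenCV 4.12 (cv2) and the standard library are available. Lean on these libraries where they do the work, as an engineer would, in place of code of your own. Each camera call takes 0.05 s, during which the arm holds its last target. There are 200 camera calls.

## Working session

There is one attempt and no reset: what is moved stays moved. The work goes in short steps, Python scripts to look and compute and a shell command to move; the robot and the scene stay as the last step left them, time stands still between calls to the robot, and variables do not carry over. Pictures are saved under pics/ and viewed, at most 10 in all, crops included, and the job is handed in when it is done.

```bash
mkdir -p pics
python3 - <<'E'
from bench import robot, viewer
import cv2, json
for n in ("scene","top"):
    im=viewer.snapshot(n); cv2.imwrite(f"pics/{n}0.png",im[:,:,::-1])
    c=viewer.calibration(n); print(n,{k:(v.round(4).tolist() if hasattr(v,'round') and hasattr(v,'tolist') else v) for k,v in c.items()})
o=robot.get_obs(); print(o); print(robot.tcp_to_grasp)
E
```

```text
scene {'fx': 387.30773847477093, 'fy': 387.30773847477093, 'cx': 251.16532109635412, 'cy': 192.66911964362782, 'R': [[-0.727, -0.6863, 0.0209], [-0.3714, 0.3674, -0.8527], [0.5775, -0.6277, -0.522]], 't': [0.4882, 0.2854, 0.6105]}
top {'fx': 489.8590784485274, 'fy': 489.8590784485274, 'cx': 256.2635628473799, 'cy': 186.28138452428175, 'R': [[-0.0105, -0.9997, -0.02], [-0.9935, 0.0127, -0.1129], [0.1132, 0.0187, -0.9934]], 't': [0.0772, 0.6021, 1.1022]}
{'time': 0.1, 'joint_positions': array([-1.30110341e+00,  8.78893126e-02,  1.37206120e+00,  8.57003579e-06,
        1.68359665e+00, -1.03062144e-01]), 'qvel': array([ 6.51542850e-04, -2.05608497e-03, -3.23387324e-03,  6.79781569e-04,
       -1.37860285e-05, -3.66358461e-04]), 'joint_torque': array([ 3.16137972e-03, -3.41249478e+01, -3.03303587e+01,  7.20374286e-02,
        3.04137426e-02, -1.06698708e-04]), 'tool_pos': array([ 0.20019009, -0.51175914,  0.20443799]), 'ee_rot': array([-3.13964939e+00, -2.09551289e-04,  3.72755817e-01]), 'wrist_force': array([ 0.20725564, -0.18437785, -0.17327481]), 'wrist_torque': array([-0.0115675 ,  0.05281542,  0.02626822]), 'finger_force': 0.0, 'width': 0.09388082526697038}
0.0188
```

View pics/scene0.png

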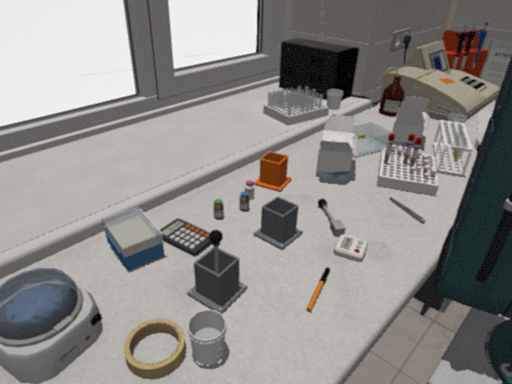

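View pics/top0.png

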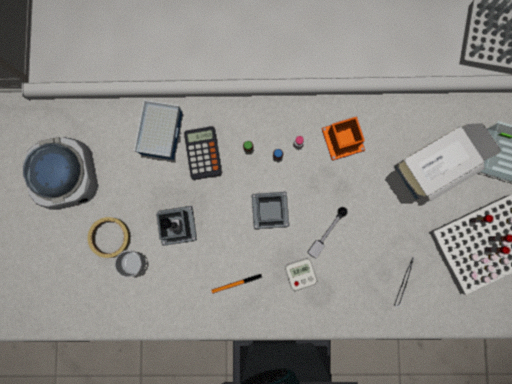

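Candidates: for the tamper, the one lying at top-picture ball (342,211) with foot (316,249), and the spare standing at (176,225), which I leave. The orange pen at (236,284) and the tweezers at (404,282) are not tampers. For the holder, the grey empty one at (270,211), the grey one occupied by the spare at (176,225), and the orange one at (345,138), which is not meant. I choose the lying tamper and the empty grey holder, and check both in one crop.

```bash
cat > h.py <<'E'
import numpy as np
from bench import robot, viewer
def ray(n,u,v,z):
    c=viewer.calibration(n);R=np.array(c['R']);t=np.array(c['t'])
    d=R.T@np.array([(u-c['cx'])/c['fx'],(v-c['cy'])/c['fy'],1]);o=-R.T@t
    return o+d*(z-o[2])/d[2]
def proj(n,X):
    c=viewer.calibration(n);p=np.array(c['R'])@np.array(X)+np.array(c['t'])
    return np.array([c['fx']*p[0]/p[2]+c['cx'],c['fy']*p[1]/p[2]+c['cy']])
E
python3 - <<'E'
import cv2,numpy as np
from h import *
im=cv2.imread("pics/top0.png"); c=im[180:270,240:360]
a=cv2.resize(c,None,fx=6,fy=6,interpolation=cv2.INTER_CUBIC)
cv2.imwrite("pics/crop1.png",a)
# ball: dark blob
g=cv2.cvtColor(im,cv2.COLOR_BGR2GRAY)
m=np.zeros_like(g); m[200:222,330:355]=(g[200:222,330:355]<70)
ys,xs=np.nonzero(m); print("ball px",xs.mean(),ys.mean(),len(xs)); b=ray("top",xs.mean(),ys.mean(),.012); print(b, proj("scene",b))
s=cv2.imread("pics/scene0.png");gs=cv2.cvtColor(s,cv2.COLOR_BGR2GRAY)
m=gs[195:212,312:330]<60; ys,xs=np.nonzero(m); print("scene ball",xs.mean()+312,ys.mean()+195,ray("scene",xs.mean()+312,ys.mean()+195,.012))
E
```

```text
ball px 341.5822784810127 211.83544303797467 79
[ 0.54271863 -0.12894801  0.012     ] [321.91453268 202.84660563]
scene ball 321.65909090909093 203.0681818181818 [ 0.54258231 -0.12759853  0.012     ]
```

View pics/crop1.png

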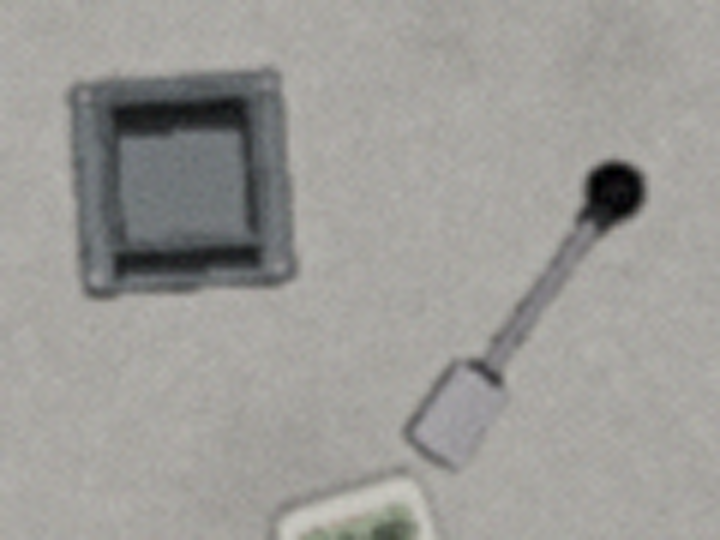

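Run:
```python
import cv2,numpy as np
from h import *
P=lambda x,y:(x/6+240-.4,y/6+180-.4)
f=ray("top",*P(457,415),.024); b=np.array([.5426,-.1283,.012]); d=(b-f)[:2]
print("foot",f,"len",np.hypot(*d),"(exp .108) yaw deg",np.degrees(np.arctan2(d[1],d[0])))
C=np.array([ray("top",*P(*p),.006) for p in [(72,85),(277,70),(297,280),(88,293)]]); print(C.round(4)); m=C.mean(0)
e=[C[1]-C[0],C[2]-C[3]]; f2=[C[0]-C[3],C[1]-C[2]]
print("base centre",m,[np.linalg.norm(x).round(4) for x in e+f2],[np.degrees(np.arctan2(x[0],-x[1])).round(2) for x in e],[np.degrees(np.arctan2(x[1],x[0])).round(2) for x in f2])
yaw=np.radians(float(np.mean([np.degrees(np.arctan2(x[1],x[0])) for x in f2]+[np.degrees(np.arctan2(x[0],-x[1])) for x in e])))
out=[]
for n in("top","scene"):
    im=cv2.imread(f"pics/{n}0.png"); im=cv2.resize(im,None,fx=4,fy=4,interpolation=cv2.INTER_CUBIC)
    def poly(pts,col): cv2.polylines(im,[np.array([(proj(n,p)+.5)*4 for p in pts]).astype(int)],True,col,1)
    R=np.array([[np.cos(yaw),-np.sin(yaw)],[np.sin(yaw),np.cos(yaw)]])
    for h,z,col in((.042,.008,(0,0,255)),(.03,.08,(0,255,0)),(.025,.08,(255,0,0))):
        poly([[*(m[:2]+R@np.array(q)*h),z] for q in((1,1),(1,-1),(-1,-1),(-1,1))],col)
    u=np.append(d/np.hypot(*d),0)
    poly([b,b-u*.126],(0,255,255))
    c=(proj(n,[*m[:2],.04])*4).astype(int)
    out.append(im[c[1]-150:c[1]+230,c[0]-130:c[0]+260])
cv2.imwrite("pics/ov.png",np.hstack(out))
```

```text
foot [ 0.4575734  -0.06524081  0.024     ] len 0.10585832414630887 (exp .108) yaw deg -36.562136701543885
[[ 0.5885  0.082   0.006 ]
 [ 0.5935  0.0008  0.006 ]
 [ 0.5105 -0.0056  0.006 ]
 [ 0.5063  0.0765  0.006 ]]
base centre [0.54971449 0.03840029 0.006     ] [np.float64(0.0814), np.float64(0.0822), np.float64(0.0824), np.float64(0.0832)] [np.float64(3.49), np.float64(2.91)] [np.float64(3.84), np.float64(4.42)]
```

View pics/ov.png

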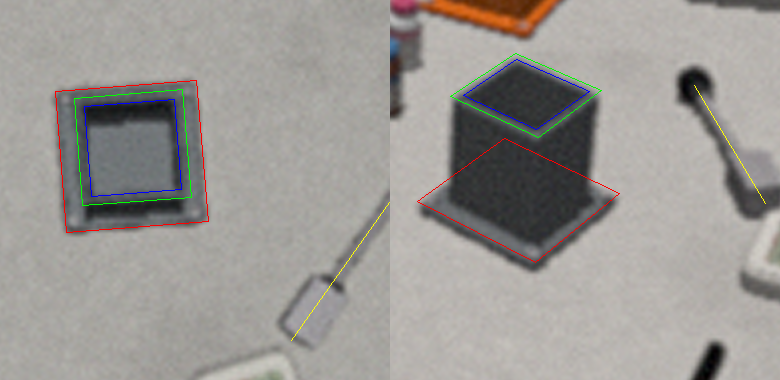

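The crop and overlay confirm both choices. The lying tamper has its ball at crop (615,190), its rod running down-left and its steel foot at (457,415). The empty grey holder fits the overlay with its centre near (0.550, 0.038). Next I move toward the ball with hand-typed rows.

```bash
cat > to.py <<'E'
import sys,numpy as np
from scipy.spatial.transform import Rotation as Ro
from h import *
x,y,z,yaw=map(float,sys.argv[1:5])
o=robot.get_obs();R=Ro.from_euler('xyz',o['ee_rot'])
T=Ro.from_euler('xyz',[np.pi,0,np.radians(yaw)])
print("t",o['time'],"shift u",(R.inv().apply(np.array([x,y,z])-o['tool_pos'])/.2).round(3),"turn u",np.degrees((R.inv()*T).as_rotvec()/30).round(3))
print("pos",o['tool_pos'].round(4),"j",o['joint_positions'].round(2),"w",o['width'],"F",o['finger_force'],"wf",o['wrist_force'].round(2),"wt",o['wrist_torque'].round(3))
E
python3 -m handwheel '[[1,-0.5,0,0,0,0.96],[1,-0.5,0,0,0,0.96],[1,-0.5,0,0,0,0.96],[1,-0.5,0,0,0,0.96],[1,-0.5,0,0,0,0.96],[1,-0.5,0,0,0,0.96],[1,-0.5,0,0,0,0.96],[1,-0.5,0,0,0,0.96],[1,-0.5,0,0,0,0.96]]' -1
python3 to.py .5426 -.1283 .1 -36.5
```

```text
time: 0.85
tool_pos: [0.3498, -0.3465, 0.2051]
ee_rot: [3.141, 0.001, -0.13]
wrist_force: [-0.0, -0.2, -0.4]
width: 0.0938
finger_force: 0.0
t 0.85 shift u [ 0.815 -1.207  0.525] turn u [0.001 0.002 0.969]
pos [ 0.3498 -0.3465  0.2051] j [-0.9  -0.04  1.5  -0.    1.68  0.81] w 0.09380137055004578 F 0.0 wf [-0.   -0.24 -0.38] wt [ 0.012  0.021 -0.022]
```

```bash
python3 -m handwheel '[[0.6,-0.95,0.2,0,0,0.97],[0.6,-0.95,0.2,0,0,0.97],[0.6,-0.95,0.2,0,0,0.97],[0.6,-0.95,0.2,0,0,0.97],[0.6,-0.95,0.2,0,0,0.97],[0.6,-0.95,0.2,0,0,0.97],[0.6,-0.95,0.2,0,0,0.97],[0.6,-0.95,0.2,0,0,0.97],[0.6,-0.95,0.2,0,0,0.97],[0.6,-0.95,0.2,0,0,0.97]]'
python3 to.py .5426 -.1283 .06 -36.5
```

```text
time: 1.68
tool_pos: [0.493, -0.1754, 0.1658]
ee_rot: [3.141, -0.001, -0.641]
wrist_force: [0.9, 0.1, -0.1]
width: 0.0941
finger_force: 0.0
t 1.6833 shift u [ 0.058 -0.337  0.529] turn u [ 0.001 -0.001 -0.007]
pos [ 0.493  -0.1754  0.1658] j [-0.45  0.04  1.5  -0.    1.6   1.76] w 0.09405872343603859 F 0.0 wf [ 0.94  0.08 -0.14] wt [0.073 0.049 0.02 ]
```

```bash
python3 -m handwheel '[[0.06,-0.34,0.1,0,0,0],[0.06,-0.34,0.2,0,0,0],[0.06,-0.34,0.35,0,0,0],[0.06,-0.34,0.53,0,0,0],[0.06,-0.34,0.53,0,0,0],[0.06,-0.34,0.53,0,0,0],[0.06,-0.34,0.53,0,0,0]]'
python3 to.py .5426 -.1283 .004 -36.5
python3 - <<'E'
import cv2,numpy as np
from h import *
o=[]
for n in("top","scene"):
    im=viewer.snapshot(n)[:,:,::-1].copy(); c=proj(n,[.54,-.128,.03]).astype(int)
    o.append(cv2.resize(im[c[1]-60:c[1]+60,c[0]-65:c[0]+65],None,fx=3,fy=3,interpolation=cv2.INTER_CUBIC))
cv2.imwrite("pics/pre.png",np.hstack(o))
E
```

```text
time: 2.27
tool_pos: [0.5446, -0.1276, 0.0616]
ee_rot: [-3.141, -0.003, -0.64]
wrist_force: [0.5, 0.4, -0.9]
width: 0.094
finger_force: 0.0
t 2.2667 shift u [-0.007  0.009  0.288] turn u [-0.001 -0.006 -0.006]
pos [ 0.5446 -0.1276  0.0616] j [-0.33  0.18  1.56 -0.    1.4   1.88] w 0.09396365722883113 F 0.0 wf [ 0.53  0.37 -0.93] wt [ 0.033 -0.017  0.06 ]
```

View pics/pre.png

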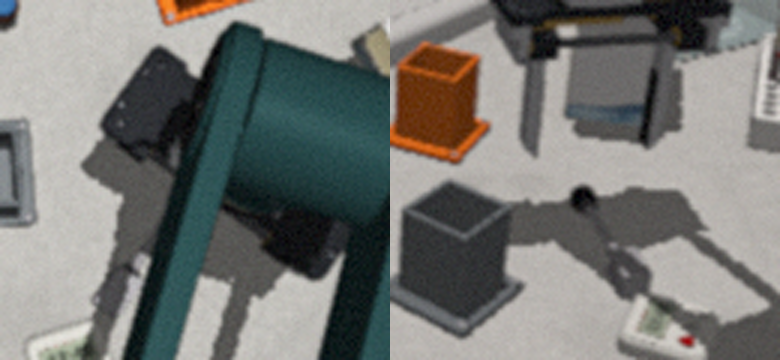

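The picture shows the open fingers straddling the ball's line, with the ball at (583,198) in the right half still lying below. I descend to TCP z of about 4 mm, then shut.

```bash
python3 -m handwheel '[[-0.007,0.009,0.1,0,0,0],[-0.007,0.009,0.2,0,0,0],[-0.007,0.009,0.26,0,0,0],[-0.007,0.009,0.28,0,0,0],[-0.007,0.009,0.28,0,0,0],[-0.007,0.009,0.28,0,0,0]]'
python3 to.py .5426 -.1283 .004 -36.5
```

```text
time: 2.87
tool_pos: [0.5426, -0.1269, 0.0047]
ee_rot: [-3.141, -0.002, -0.638]
wrist_force: [0.9, 0.1, 0.1]
width: 0.0941
finger_force: 0.0
t 2.8667 shift u [0.004 0.005 0.004] turn u [-0.001 -0.004 -0.002]
pos [ 0.5426 -0.1269  0.0047] j [-0.33  0.23  1.62 -0.    1.29  1.88] w 0.094120314127144 F 0.0 wf [0.9  0.15 0.11] wt [0.044 0.007 0.044]
```

```bash
python3 -m handwheel '[[0.004,0.005,0,0,0,0],[0.004,0.005,0,0,0,0],[0.004,0.005,0,0,0,0],[0.004,0.005,0,0,0,0],[0.004,0.005,0,0,0,0],[0.004,0.005,0,0,0,0],[0.004,0.005,0,0,0,0],[0.004,0.005,0,0,0,0],[0.004,0.005,0,0,0,0],[0.004,0.005,0,0,0,0]]' 1
python3 -m handwheel '[[0,0,0,0,0,0],[0,0,0,0,0,0],[0,0,0,0,0,0],[0,0,0,0,0,0]]'
python3 to.py .5426 -.1283 .254 -36.5
```

```text
time: 3.7
tool_pos: [0.5417, -0.1278, 0.0034]
ee_rot: [3.142, 0.0, -0.638]
wrist_force: [0.2, 0.4, -1.2]
width: 0.0309
finger_force: 0.0
time: 4.03
tool_pos: [0.5417, -0.1278, 0.0035]
ee_rot: [3.142, -0.0, -0.638]
wrist_force: [0.2, 0.3, 0.0]
width: 0.0224
finger_force: 30.0
t 4.0333 shift u [ 5.000e-03 -1.000e-03 -1.253e+00] turn u [ 0.    -0.    -0.001]
pos [ 0.5417 -0.1278  0.0035] j [-0.33  0.23  1.62 -0.    1.29  1.88] w 0.022388760131539585 F 30.000042021274567 wf [0.25 0.26 0.04] wt [ 0.055 -0.029 -0.01 ]
```

```bash
python3 -m handwheel '[[0,0,-0.02,0,0,0],[0,0,-0.05,0,0,0],[0,0,-0.1,0,0,0],[0,0,-0.15,0,0,0],[0,0,-0.2,0,0,0],[0,0,-0.25,0,0,0],[0,0,-0.28,0,0,0],[0,0,-0.3,0,0,0],[0,0,-0.3,0,0,0],[0,0,-0.3,0,0,0]]'
python3 to.py .5426 -.1283 .254 -36.5
python3 - <<'E'
import cv2,numpy as np
from h import *
o=[]
for n in("top","scene"):
    im=viewer.snapshot(n)[:,:,::-1].copy(); c=proj(n,[.53,-.11,.07]).astype(int)
    o.append(cv2.resize(im[c[1]-60:c[1]+60,c[0]-65:c[0]+65],None,fx=3,fy=3,interpolation=cv2.INTER_CUBIC))
cv2.imwrite("pics/lift.png",np.hstack(o))
E
```

```text
time: 4.87
tool_pos: [0.5421, -0.128, 0.0639]
ee_rot: [-3.141, -0.001, -0.638]
wrist_force: [-0.2, -0.3, -0.7]
width: 0.0224
finger_force: 30.0
t 4.8667 shift u [ 0.004 -0.    -0.951] turn u [-0.    -0.002 -0.001]
pos [ 0.5421 -0.128   0.0639] j [-0.33  0.17  1.56 -0.    1.41  1.88] w 0.02241569144714444 F 29.999864101409912 wf [-0.17 -0.31 -0.72] wt [-0.048 -0.228 -0.005]
```

View pics/lift.png

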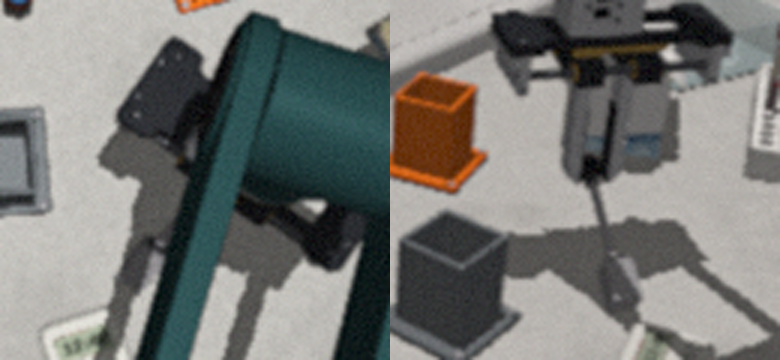

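The right half shows the tamper clear of the table, held by the ball at (592,165) with the foot at (620,280) and the rod apparently level. I lift on and check the tilt numerically.

```bash
python3 -m handwheel '[[0,0,-0.04,0,0,0],[0,0,-0.12,0,0,0],[0,0,-0.22,0,0,0],[0,0,-0.34,0,0,0],[0,0,-0.46,0,0,0],[0,0,-0.58,0,0,0],[0,0,-0.7,0,0,0],[0,0,-0.82,0,0,0],[0,0,-0.92,0,0,0],[0,0,-0.98,0,0,0]]'
python3 -m handwheel '[[0,0,0,0,0,0],[0,0,0,0,0,0],[0,0,0,0,0,0],[0,0,0,0,0,0]]'
cat > tilt.py <<'E'
import cv2,sys
from h import *
o=robot.get_obs(); p=o['tool_pos']+[0,0,.0085]; y=o['ee_rot'][2]; u=np.array([np.cos(y),np.sin(y),0])
im=viewer.snapshot("scene")[:,:,::-1].copy(); k=4; c=proj("scene",p-.05*u-[0,0,.04]); 
x0,y0=(c-[65,70]).astype(int); b=cv2.resize(im[y0:y0+140,x0:x0+130],None,fx=k,fy=k,interpolation=cv2.INTER_CUBIC)
f=lambda X:tuple(((proj("scene",X)+.5-[x0,y0])*k).astype(int).tolist())
for a in range(0,100,30):
    r=np.radians(a); e=p-.126*(np.cos(r)*u+np.sin(r)*np.array([0,0,1])); cv2.circle(b,f(e),4,(0,0,255) if a else (0,255,0),1); print(a,f(e))
cv2.circle(b,f(p),4,(0,255,255),1); cv2.imwrite(sys.argv[1],b)
E
python3 tilt.py pics/high.png; python3 to.py .5497 .0384 .254 4
```

```text
time: 5.8
tool_pos: [0.5421, -0.1279, 0.2624]
ee_rot: [-3.141, -0.003, -0.638]
wrist_force: [-0.2, -0.1, -2.3]
width: 0.0223
finger_force: 30.0
time: 6.13
tool_pos: [0.5409, -0.1275, 0.2571]
ee_rot: [3.14, 0.004, -0.638]
wrist_force: [-0.2, 0.9, -2.0]
width: 0.0224
finger_force: 30.0
0 (331, 268)
30 (298, 369)
60 (253, 407)
90 (211, 385)
t 6.1833 shift u [-0.459 -0.693  0.017] turn u [-0.     0.008 -1.351]
pos [ 0.541  -0.1276  0.2573] j [-0.33  0.1   1.26 -0.    1.79  1.88] w 0.02177444714184125 F 29.999558329582214 wf [-0.67 -0.09 -1.14] wt [ 0.006 -0.075 -0.045]
```

View pics/high.png

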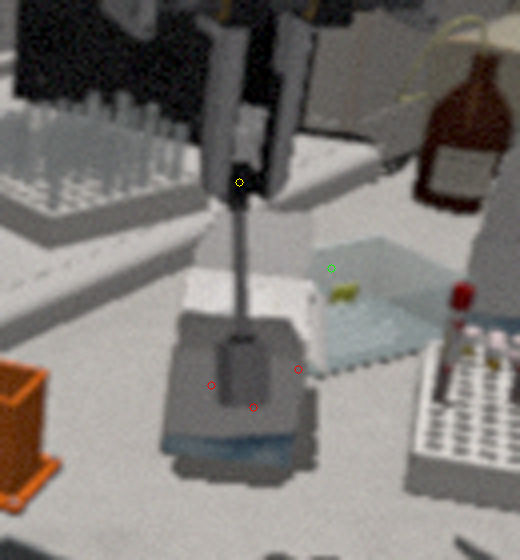

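The rod is not level: the foot's end is at (243,405), between the 60° and 90° marks, so it slipped on the way up. I check how far it had already tilted in the first lift picture.

```bash
python3 - <<'E'
from h import *
c=proj("scene",[.53,-.11,.07]).astype(int); p=np.array([.5421,-.128,.0724]);u=np.array([np.cos(.638),-np.sin(.638),0])
f=lambda X:((proj("scene",X)-c+[65,60])*3+[390,0]).round()
print("ball",f(p))
for a in(0,10,20,30,40): r=np.radians(a); print(a,f(p-.126*(np.cos(r)*u+np.sin(r)*np.array([0,0,1]))))
E
python3 -m handwheel '[[0,0,0,0,0,0],[0,0,0,0,0,0]]'; python3 tilt.py pics/high2.png >/dev/null
python3 - <<'E'
import cv2,numpy as np
a=cv2.imread('pics/high.png');b=cv2.imread('pics/high2.png');print("diff",np.abs(a[200:,150:360].astype(int)-b[200:,150:360]).mean(), np.abs(a[200:,370:].astype(int)-b[200:,370:]).mean())
E
```

```text
ball [587. 167.]
0 [644. 252.]
10 [639. 274.]
20 [632. 293.]
30 [624. 306.]
40 [615. 315.]
time: 6.35
tool_pos: [0.5414, -0.1277, 0.2585]
ee_rot: [3.141, 0.002, -0.638]
wrist_force: [-0.2, 0.0, -1.4]
width: 0.0219
finger_force: 30.0
diff 6.766697530864198 8.622382716049383
```

```bash
python3 -m handwheel '[[0,0,0,0,0,0],[0,0,0,0,0,0],[0,0,0,0,0,0],[0,0,0,0,0,0],[0,0,0,0,0,0],[0,0,0,0,0,0]]'; python3 tilt.py pics/high3.png
python3 - <<'E'
import cv2,numpy as np
g=[cv2.imread(f'pics/high{i}.png',0).astype(np.float32) for i in('','2','3')]
t=g[0][320:415,205:280]
for i in range(3):
    r=cv2.matchTemplate(g[i],t,cv2.TM_CCOEFF_NORMED);print("foot",cv2.minMaxLoc(r)[1::2])
    print("bg",cv2.minMaxLoc(cv2.matchTemplate(g[i],g[0][350:500,400:510],cv2.TM_CCOEFF_NORMED))[1::2])
E
python3 to.py .501 -.098 .125 -36.5
```

```text
time: 6.9
tool_pos: [0.5417, -0.1278, 0.2595]
ee_rot: [3.142, -0.0, -0.638]
wrist_force: [-0.8, 0.0, -1.7]
width: 0.0222
finger_force: 30.0
0 (331, 266)
30 (298, 368)
60 (253, 407)
90 (211, 384)
foot (1.0, (205, 320))
bg (1.0, (400, 350))
foot (0.9560441374778748, (205, 322))
bg (0.9975435137748718, (400, 354))
foot (0.9294435977935791, (204, 322))
bg (0.9973687529563904, (400, 354))
t 6.95 shift u [-0.253  0.002  0.673] turn u [ 0.    -0.    -0.001]
pos [ 0.5418 -0.1278  0.2595] j [-0.33  0.1   1.25 -0.    1.79  1.88] w 0.022195596109330876 F 29.999634325504303 wf [ 0.25 -0.27 -1.33] wt [ 0.049 -0.03   0.   ]
```

The tamper is now stuck at about 65°, so it slipped under the jerks of the lift. I will lay it down again, swinging the ball out as it lowers so that the foot drags, then regrip deeper and lift much more gently.

```bash
python3 -m handwheel '[[-0.03,0,0.05,0,0,0],[-0.07,0,0.15,0,0,0],[-0.12,0,0.27,0,0,0],[-0.17,0,0.4,0,0,0],[-0.21,0,0.52,0,0,0],[-0.24,0,0.61,0,0,0],[-0.25,0,0.66,0,0,0],[-0.25,0,0.675,0,0,0],[-0.25,0,0.675,0,0,0]]'
python3 tilt.py pics/low.png; python3 to.py .574 -.152 .0 -36.5
```

```text
time: 7.7
tool_pos: [0.5016, -0.0981, 0.1242]
ee_rot: [3.141, 0.0, -0.638]
wrist_force: [-0.6, -0.6, -1.8]
width: 0.0222
finger_force: 30.0
0 (331, 294)
30 (299, 376)
60 (256, 395)
90 (215, 357)
t 7.75 shift u [0.446 0.002 0.628] turn u [-0.001 -0.003 -0.002]
pos [ 0.5024 -0.0984  0.1254] j [-0.3   0.03  1.59 -0.    1.52  1.9 ] w 0.02235215110439485 F 29.999527037143707 wf [-0.06  0.77 -0.71] wt [ 0.028 -0.072  0.029]
```

View pics/low.png

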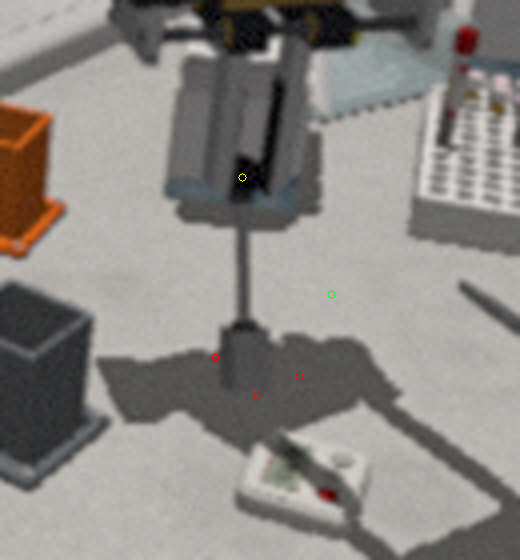

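The tamper hangs at about 68°, with the ball at (243,178) and the foot's end at (245,388), just above the table. Now the arc to lay it down.

```bash
python3 -m handwheel '[[0.02,0,0.06,0,0,0],[0.1,0,0.09,0,0,0],[0.15,0,0.12,0,0,0],[0.2,0,0.15,0,0,0],[0.24,0,0.18,0,0,0],[0.28,0,0.22,0,0,0],[0.32,0,0.26,0,0,0],[0.36,0,0.3,0,0,0],[0.39,0,0.35,0,0,0],[0.42,0,0.4,0,0,0]]'
python3 to.py .574 -.152 .004 -36.5
```

```text
time: 8.58
tool_pos: [0.5691, -0.1483, 0.0428]
ee_rot: [3.141, 0.001, -0.638]
wrist_force: [-0.4, -0.7, -0.3]
width: 0.0032
finger_force: 0.0
t 8.5833 shift u [0.031 0.    0.194] turn u [ 0.001  0.002 -0.001]
pos [ 0.5691 -0.1483  0.0428] j [-0.35  0.26  1.5  -0.    1.38  1.86] w 0.0031929423017891196 F 0.0 wf [-0.39 -0.66 -0.28] wt [0.023 0.01  0.033]
```

The ball slipped out near the table, so contact was too close to the finger tips. I raise, move aside, open and locate it again.

```bash
python3 -m handwheel '[[0,0,-0.2,0,0,0],[0,0,-0.4,0,0,0],[0,0,-0.6,0,0,0],[0,0.2,-0.8,0,0,0],[0,0.4,-0.9,0,0,0],[0,0.6,-0.9,0,0,0],[0,0.8,-0.9,0,0,0],[0,0.9,-0.9,0,0,0],[0,0.9,-0.9,0,0,0],[0,0.9,-0.9,0,0,0]]' -1
python3 - <<'E'
import cv2,numpy as np
from h import *
for n in("top","scene"): cv2.imwrite(f"pics/{n}5.png",viewer.snapshot(n)[:,:,::-1])
a=cv2.imread("pics/top5.png")[160:300,230:400];b=cv2.imread("pics/scene5.png")[170:310,240:410]
cv2.imwrite("pics/re.png",np.hstack([cv2.resize(x,(400,330),interpolation=cv2.INTER_CUBIC) for x in(a,b)]))
E
```

```text
time: 9.42
tool_pos: [0.4611, -0.294, 0.2238]
ee_rot: [-3.141, 0.0, -0.641]
wrist_force: [0.3, 0.5, 0.7]
width: 0.0665
finger_force: 0.0
```

View pics/re.png

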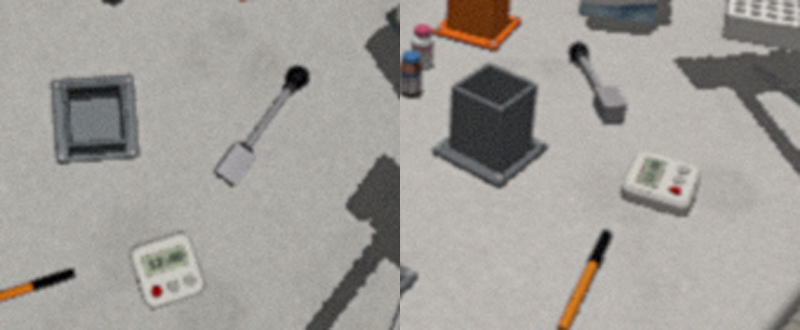

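The tamper lies freely again: left half, ball at (297,77) and foot about (235,162). The holder is undisturbed. I measure it afresh.

Run:
```python
import cv2
from h import *
def blob(n,z,u,v,r=9,th=60):
    g=cv2.imread(f"pics/{n}5.png",0); m=g[v-r:v+r,u-r:u+r]<th; y,x=np.nonzero(m); y=y.mean()+v-r;x=x.mean()+u-r
    return (x,y,m.sum()),ray(n,x,y,z)
b1=blob("top",.012,356,192); b2=blob("scene",.012,240+int(178/2.353),170+int(50/2.357)); print(b1,b2)
b=(b1[1]+b2[1])/2
P=lambda x,y:(230+x/2.353-.3,160+y/2.357-.3)
q=np.array([ray("top",*P(*p),.024) for p in((236,142),(257,151),(234,185),(215,172))])
f=q.mean(0); d=(b-f)[:2]; print(b,f,np.hypot(*d),np.degrees(np.arctan2(d[1],d[0])))
# rod direction via pixels darker along line: fit of rod mid-point
g=cv2.imread("pics/top5.png",0)
for yy in range(198,220,3):
    print(yy, ''.join(f"{v:4d}" for v in g[yy,332:358]))
```

```text
((np.float64(355.6756756756757), np.float64(192.71621621621622), np.int64(74)), array([ 0.58736873, -0.16338343,  0.012     ])) ((np.float64(314.9142857142857), np.float64(191.77142857142857), np.int64(35)), array([ 0.58773172, -0.16145634,  0.012     ]))
[ 0.58755023 -0.16241989  0.012     ] [ 0.50345055 -0.09872833  0.024     ] 0.10549583083021113 -37.13789142080916
198  166 170 166 168 169 166 169 166 164 165 166 164 169 170 168 165 164 141 109 115 115  73  53  79 110 132
201  173 165 167 171 162 166 162 164 165 165 167 170 171 166 158 133 117 129 132 135 139 158 169 175 173 173
204  168 168 165 166 169 164 168 166 167 169 172 167 157 145 117 130 132 119 138 168 169 170 167 166 168 168
207  170 169 170 168 167 168 176 171 167 166 158 121 120 130 131 131 156 170 177 172 169 161 167 170 169 172
210  172 166 165 172 166 168 169 170 154 135 128 129 129 140 159 173 173 173 174 174 168 168 169 169 171 167
213  163 165 167 170 170 164 131 115 127 138 134 139 168 171 175 170 165 163 171 169 172 170 168 171 171 171
216  170 172 167 161 137 124 128 133 134 150 170 174 173 171 168 170 166 171 169 169 170 171 168 171 171 170
219  154 148 141 121 130 134 127 143 164 167 168 172 166 167 165 169 163 169 165 164 166 168 169 168 174 169
```

```bash
python3 to.py .5876 -.1624 .06 -37; 
python3 -m handwheel '[[0,-0.2,0,0,0,0],[0,-0.4,0,0,0,0],[0,-0.6,0,0,0,0],[0.1,-0.85,0.1,0,0,0],[0.1,-0.9,0.3,0,0,0],[0.1,-0.9,0.5,0,0,0],[0.1,-0.9,0.7,0,0,0],[0.1,-0.9,0.75,0,0,0],[0.1,-0.9,0.75,0,0,0],[0.1,-0.9,0.75,0,0,0]]' -1
python3 to.py .5876 -.1624 .001 -37
```

```text
t 9.5167 shift u [ 0.118 -0.894  0.819] turn u [-0.001  0.002  0.016]
pos [ 0.4622 -0.2923  0.2237] j [-0.67  0.08  1.34  0.    1.72  1.54] w 0.07488904256582994 F 0.0 wf [-0.55  0.22  0.06] wt [ 0.105  0.    -0.049]
time: 10.35
tool_pos: [0.585, -0.1582, 0.0731]
ee_rot: [3.141, 0.003, -0.635]
wrist_force: [-0.2, 0.6, 0.3]
width: 0.0937
finger_force: 0.0
t 10.35 shift u [0.024 0.009 0.361] turn u [0.001 0.005 0.02 ]
pos [ 0.585  -0.1582  0.0731] j [-0.36  0.27  1.42  0.    1.45  1.85] w 0.09371533683436602 F 0.0 wf [-0.24  0.6   0.26] wt [0.116 0.004 0.016]
```

```bash
python3 -m handwheel '[[0.02,0.009,0.08,0,0,0.02],[0.02,0.009,0.17,0,0,0.02],[0.02,0.009,0.25,0,0,0.02],[0.02,0.009,0.3,0,0,0.02],[0.02,0.009,0.33,0,0,0.02],[0.02,0.009,0.345,0,0,0.02],[0.02,0.009,0.355,0,0,0.02],[0.02,0.009,0.355,0,0,0.02],[0.02,0.009,0.355,0,0,0.02],[0.02,0.009,0.355,0,0,0.02]]'
python3 to.py .5876 -.1624 .001 -37
```

```text
time: 11.18
tool_pos: [0.5879, -0.1641, 0.0045]
ee_rot: [-3.141, -0.002, -0.648]
wrist_force: [0.6, -0.2, 0.2]
width: 0.0939
finger_force: 0.0
t 11.1833 shift u [-0.006 -0.006  0.018] turn u [-0.001 -0.003 -0.005]
pos [ 0.5879 -0.1641  0.0045] j [-0.36  0.34  1.49 -0.    1.32  1.85] w 0.09389573588386516 F 0.0 wf [ 0.64 -0.18  0.23] wt [ 0.068 -0.041  0.093]
```

```bash
python3 -m handwheel '[[-0.005,-0.006,0.008,0,0,0],[-0.005,-0.006,0.016,0,0,0],[-0.005,-0.006,0.018,0,0,0],[-0.005,-0.006,0.018,0,0,0],[-0.005,-0.006,0.018,0,0,0]]'
python3 to.py .5876 -.1624 .001 -37
```

```text
time: 11.6
tool_pos: [0.5874, -0.1622, 0.0003]
ee_rot: [-3.141, -0.001, -0.648]
wrist_force: [-0.3, 0.3, 3.9]
width: 0.0939
finger_force: 1.4
t 11.6 shift u [ 0.001  0.001 -0.003] turn u [-0.001 -0.001 -0.005]
pos [ 5.874e-01 -1.622e-01  3.000e-04] j [-0.36  0.34  1.49  0.    1.31  1.86] w 0.09385804739418119 F 1.429631418432109 wf [-0.3   0.32  3.91] wt [ 0.147  0.081 -0.061]
```

Just touching the table, so I raise 0.6 mm and close.

```bash
python3 -m handwheel '[[0,0,-0.003,0,0,0],[0,0,-0.003,0,0,0],[0,0,-0.003,0,0,0],[0,0,-0.003,0,0,0],[0,0,-0.003,0,0,0],[0,0,-0.003,0,0,0],[0,0,-0.003,0,0,0],[0,0,-0.003,0,0,0],[0,0,-0.003,0,0,0],[0,0,-0.003,0,0,0]]' 1
python3 -m handwheel '[[0,0,0,0,0,0],[0,0,0,0,0,0],[0,0,0,0,0,0],[0,0,0,0,0,0],[0,0,0,0,0,0],[0,0,0,0,0,0]]'
python3 to.py .5876 -.1624 .001 -37
```

```text
time: 12.43
tool_pos: [0.5871, -0.1623, 0.0004]
ee_rot: [3.141, 0.0, -0.648]
wrist_force: [-0.4, -0.1, -0.1]
width: 0.0308
finger_force: 0.1
time: 12.93
tool_pos: [0.5871, -0.1623, 0.0004]
ee_rot: [3.141, 0.0, -0.648]
wrist_force: [-0.2, -0.7, 0.2]
width: 0.0224
finger_force: 30.0
t 12.9333 shift u [ 0.002 -0.001 -0.003] turn u [ 0.001  0.    -0.005]
pos [ 5.871e-01 -1.623e-01  4.000e-04] j [-0.36  0.34  1.49 -0.    1.31  1.86] w 0.02236537129462769 F 29.99996781349182 wf [-0.19 -0.72  0.22] wt [0.066 0.004 0.014]
```

Width is 22.4 mm again, so that is pad compliance and not an edge grip. I lift very gently this time and measure tilt by image differencing.

```bash
cat > ang.py <<'E'
import cv2
from h import *
o=robot.get_obs(); p=o['tool_pos']+[0,0,.0115]; y=o['ee_rot'][2]; u=np.array([np.cos(y),np.sin(y),0]); v=np.array([-u[1],u[0],0])
im=cv2.GaussianBlur(viewer.snapshot("scene")[:,:,::-1].copy(),(3,3),0).astype(float)
bg=cv2.GaussianBlur(cv2.imread("pics/scene5.png"),(3,3),0).astype(float); D=np.abs(im-bg).sum(2)
res=[]
for a in range(-20,111,5):
    r=np.radians(a); d=-(np.cos(r)*u+np.sin(r)*np.array([0,0,1])); n=-np.sin(r)*u+np.cos(r)*np.array([0,0,1])
    q=[proj("scene",p+d*s+v*w+n*w2).round().astype(int) for s in np.arange(.093,.124,.004) for w in(-.008,0,.008) for w2 in (-.006,0,.006)]
    rod=[proj("scene",p+d*s).round().astype(int) for s in np.arange(.02,.088,.004)]
    res.append((a,int(np.mean([D[j,i] for i,j in q])),int(np.mean([D[j,i] for i,j in rod]))))
print(res); print("best foot",max(res,key=lambda t:t[1]),"rod",max(res,key=lambda t:t[2]), "z",o['tool_pos'][2].round(4),"t",o['time'],"wt",o['wrist_torque'].round(2))
E
python3 -m handwheel '[[0,0,-0.002,0,0,0],[0,0,-0.005,0,0,0],[0,0,-0.01,0,0,0],[0,0,-0.017,0,0,0],[0,0,-0.025,0,0,0],[0,0,-0.034,0,0,0],[0,0,-0.043,0,0,0],[0,0,-0.052,0,0,0],[0,0,-0.061,0,0,0],[0,0,-0.07,0,0,0]]'
python3 -m handwheel '[[0,0,-0.01,0,0,0],[0,0,-0.02,0,0,0],[0,0,-0.03,0,0,0],[0,0,-0.04,0,0,0],[0,0,-0.05,0,0,0],[0,0,-0.06,0,0,0],[0,0,-0.07,0,0,0],[0,0,-0.08,0,0,0],[0,0,-0.09,0,0,0],[0,0,-0.1,0,0,0]]'
python3 ang.py
```

```text
time: 13.77
tool_pos: [0.5873, -0.1623, 0.0147]
ee_rot: [3.142, -0.0, -0.648]
wrist_force: [-0.1, 0.8, -2.2]
width: 0.0225
finger_force: 30.0
time: 14.6
tool_pos: [0.5872, -0.1623, 0.0347]
ee_rot: [3.142, -0.0, -0.648]
wrist_force: [0.3, -0.3, -0.6]
width: 0.0223
finger_force: 30.0
[(-20, 101, 218), (-15, 244, 179), (-10, 290, 186), (-5, 280, 198), (0, 234, 254), (5, 189, 271), (10, 183, 270), (15, 154, 258), (20, 107, 234), (25, 69, 200), (30, 58, 166), (35, 44, 118), (40, 30, 121), (45, 23, 140), (50, 18, 167), (55, 17, 181), (60, 18, 195), (65, 18, 201), (70, 17, 198), (75, 16, 207), (80, 19, 205), (85, 29, 220), (90, 43, 223), (95, 73, 235), (100, 108, 247), (105, 161, 237), (110, 212, 210)]
best foot (-10, 290, 186) rod (5, 189, 271) z 0.0347 t 14.6 wt [ 0.03 -0.06  0.02]
```

```bash
python3 -m handwheel '[[0,0,-0.011,0,0,0],[0,0,-0.023,0,0,0],[0,0,-0.036,0,0,0],[0,0,-0.05,0,0,0],[0,0,-0.064,0,0,0],[0,0,-0.078,0,0,0],[0,0,-0.092,0,0,0],[0,0,-0.106,0,0,0],[0,0,-0.12,0,0,0],[0,0,-0.134,0,0,0]]'
python3 -m handwheel '[[0,0,-0.014,0,0,0],[0,0,-0.028,0,0,0],[0,0,-0.042,0,0,0],[0,0,-0.056,0,0,0],[0,0,-0.07,0,0,0],[0,0,-0.084,0,0,0],[0,0,-0.098,0,0,0],[0,0,-0.112,0,0,0],[0,0,-0.126,0,0,0],[0,0,-0.14,0,0,0]]'
python3 ang.py
```

```text
time: 15.48
tool_pos: [0.5872, -0.1622, 0.0616]
ee_rot: [3.142, -0.0, -0.648]
wrist_force: [0.0, -0.2, -2.3]
width: 0.0221
finger_force: 30.0
time: 16.32
tool_pos: [0.5872, -0.1622, 0.0895]
ee_rot: [3.142, -0.0, -0.648]
wrist_force: [-0.3, -0.0, -2.3]
width: 0.0225
finger_force: 30.0
[(-20, 3, 119), (-15, 3, 99), (-10, 3, 74), (-5, 2, 47), (0, 4, 31), (5, 49, 27), (10, 134, 19), (15, 206, 14), (20, 244, 16), (25, 257, 17), (30, 247, 35), (35, 230, 72), (40, 206, 118), (45, 189, 147), (50, 194, 157), (55, 201, 139), (60, 205, 93), (65, 211, 59), (70, 209, 47), (75, 202, 70), (80, 195, 77), (85, 175, 87), (90, 162, 81), (95, 176, 43), (100, 196, 16), (105, 178, 13), (110, 102, 16)]
best foot (25, 257, 17) rod (50, 194, 157) z 0.0895 t 16.3167 wt [ 0.03 -0.11 -0.03]
```

```bash
python3 ang.py | tail -1
python3 -m handwheel '[[0,0,-0.014,0,0,0],[0,0,-0.028,0,0,0],[0,0,-0.042,0,0,0],[0,0,-0.056,0,0,0],[0,0,-0.07,0,0,0],[0,0,-0.084,0,0,0],[0,0,-0.098,0,0,0],[0,0,-0.112,0,0,0],[0,0,-0.126,0,0,0],[0,0,-0.14,0,0,0]]'
python3 ang.py
python3 -m handwheel '[[0,0,-0.02,0,0,0],[0,0,-0.04,0,0,0],[0,0,-0.07,0,0,0],[0,0,-0.1,0,0,0],[0,0,-0.13,0,0,0],[0,0,-0.16,0,0,0],[0,0,-0.19,0,0,0],[0,0,-0.22,0,0,0],[0,0,-0.24,0,0,0],[0,0,-0.25,0,0,0]]'
python3 ang.py
```

```text
best foot (25, 259, 17) rod (50, 191, 155) z 0.0903 t 16.3667 wt [-0.01 -0.09  0.03]
time: 17.25
tool_pos: [0.5872, -0.1622, 0.1176]
ee_rot: [3.142, -0.0, -0.648]
wrist_force: [-0.9, 0.1, -1.4]
width: 0.0224
finger_force: 30.0
[(-20, 3, 121), (-15, 2, 106), (-10, 2, 82), (-5, 2, 56), (0, 3, 37), (5, 3, 30), (10, 3, 23), (15, 9, 17), (20, 47, 20), (25, 113, 21), (30, 168, 27), (35, 206, 38), (40, 228, 51), (45, 250, 73), (50, 273, 85), (55, 277, 81), (60, 256, 60), (65, 254, 42), (70, 230, 23), (75, 219, 22), (80, 208, 15), (85, 179, 11), (90, 156, 11), (95, 116, 10), (100, 46, 9), (105, 5, 12), (110, 2, 13)]
best foot (55, 277, 81) rod (-20, 3, 121) z 0.1176 t 17.25 wt [-0.01 -0.09 -0.03]
time: 18.13
tool_pos: [0.5875, -0.1624, 0.1684]
ee_rot: [-3.141, -0.001, -0.648]
wrist_force: [1.1, 0.7, -1.6]
width: 0.0226
finger_force: 30.0
[(-20, 9, 356), (-15, 3, 304), (-10, 3, 239), (-5, 2, 164), (0, 2, 94), (5, 2, 67), (10, 2, 54), (15, 2, 34), (20, 9, 35), (25, 28, 25), (30, 49, 27), (35, 60, 31), (40, 67, 50), (45, 67, 70), (50, 63, 72), (55, 56, 66), (60, 50, 49), (65, 43, 30), (70, 40, 11), (75, 33, 11), (80, 26, 10), (85, 16, 11), (90, 7, 10), (95, 2, 9), (100, 2, 15), (105, 2, 19), (110, 1, 17)]
best foot (40, 67, 50) rod (-20, 9, 356) z 0.1684 t 18.1333 wt [ 0.05 -0.06 -0.04]
```

The data now fit a clear cause. As the ball rises the foot stays on the table, and it only leaves at about 49°, where it holds. So this grip's torsional limit is about 0.10 N m, against 0.153 N m for a level rod.

If I roll the tool about the rod axis, the closing line leaves the horizontal. Most of the gravity moment then goes into pad friction across the ball's width, which can carry it. I will roll in the air, pitch the rod level, lower it, and lift it again lying level.

```bash
python3 -m handwheel '[[-0.02,0,-0.02,0,0,0],[-0.06,0,-0.05,0,0,0],[-0.11,0,-0.1,0,0,0],[-0.17,0,-0.15,0,0,0],[-0.23,0,-0.2,0,0,0],[-0.29,0,-0.25,0,0,0],[-0.34,0,-0.3,0,0,0],[-0.38,0,-0.34,0,0,0],[-0.4,0,-0.36,0,0,0],[-0.4,0,-0.37,0,0,0]]' >/dev/null
python3 -m handwheel '[[0,-0.002,0,0.05,0,0],[0,-0.005,0,0.15,0,0],[0,-0.008,-0.001,0.26,0,0],[0,-0.012,-0.002,0.38,0,0],[0,-0.015,-0.002,0.5,0,0],[0,-0.019,-0.003,0.63,0,0],[0,-0.022,-0.005,0.76,0,0],[0,-0.025,-0.006,0.88,0,0],[0,-0.028,-0.007,0.96,0,0],[0,-0.029,-0.008,1,0,0]]'
python3 to.py .5 -.1 .25 -37
```

```text
time: 19.85
tool_pos: [0.5262, -0.1105, 0.2413]
ee_rot: [-2.618, 0.003, -0.65]
wrist_force: [0.2, 0.0, -2.2]
width: 0.0224
finger_force: 30.0
t 19.85 shift u [-0.136  0.011 -0.056] turn u [-1.     0.002 -0.01 ]
pos [ 0.5262 -0.1105  0.2413] j [-0.65 -0.05  1.53  0.53  1.65  1.61] w 0.02237016028636248 F 29.999804198741913 wf [ 0.15  0.04 -2.18] wt [-0.349  0.239  0.016]
```

```bash
python3 -m handwheel '[[0,-0.002,0,0.05,0,0],[0,-0.005,0,0.15,0,0],[0,-0.008,-0.001,0.26,0,0],[0,-0.012,-0.002,0.38,0,0],[0,-0.015,-0.002,0.5,0,0],[0,-0.019,-0.003,0.63,0,0],[0,-0.022,-0.005,0.76,0,0],[0,-0.025,-0.006,0.88,0,0],[0,-0.028,-0.007,0.96,0,0],[0,-0.029,-0.008,1,0,0]]'
python3 to.py .5 -.1 .25 -37
cat > ang2.py <<'E'
# rod direction search in the pad plane (perpendicular to the closing line), tool frame
import cv2,sys
from scipy.spatial.transform import Rotation as Ro
from h import *
o=robot.get_obs(); R=Ro.from_euler('xyz',o['ee_rot']).as_matrix(); p=o['tool_pos']-R[:,2]*.0115
cams=[]
for n in("scene","top"):
    im=cv2.GaussianBlur(viewer.snapshot(n)[:,:,::-1].copy(),(3,3),0); cv2.imwrite(f"pics/{n}_n.png",im)
    cams.append((n,np.abs(im.astype(float)-cv2.GaussianBlur(cv2.imread(f"pics/{n}5.png"),(3,3),0)).sum(2)))
for a in range(-20,121,10):
    r=np.radians(a); d=-np.cos(r)*R[:,0]+np.sin(r)*R[:,2]; s=[]
    for n,D in cams:
        for rng in((.02,.088,.004),(.093,.124,.004)):
            q=[proj(n,p+d*t).round().astype(int) for t in np.arange(*rng)]
            s.append(int(np.mean([D[j,i] if 0<=i<512 and 0<=j<384 else 0 for i,j in q])))
    print(a,s,"down from level",np.degrees(np.arcsin(-d[2])).round(0))
E
python3 ang2.py
```

```text
time: 20.68
tool_pos: [0.5291, -0.1065, 0.2453]
ee_rot: [-2.094, 0.003, -0.649]
wrist_force: [-0.2, 0.6, -1.5]
width: 0.0223
finger_force: 30.0
t 20.6833 shift u [-0.135  0.011 -0.065] turn u [-2.001e+00  2.000e-03 -9.000e-03]
pos [ 0.5291 -0.1065  0.2453] j [-0.9   0.02  1.71  1.01  1.71  1.3 ] w 0.022349570596584815 F 29.99994993209839 wf [-0.23  0.62 -1.47] wt [-0.602  0.433  0.013]
-20 [164, 2, 115, 12] down from level -10.0
-10 [150, 2, 86, 11] down from level -5.0
0 [151, 3, 78, 13] down from level -0.0
10 [151, 3, 86, 11] down from level 5.0
20 [127, 4, 96, 12] down from level 10.0
30 [70, 1, 94, 13] down from level 14.0
40 [39, 6, 108, 251] down from level 19.0
50 [144, 266, 34, 300] down from level 22.0
60 [81, 177, 97, 130] down from level 26.0
70 [19, 37, 20, 10] down from level 28.0
80 [4, 2, 26, 13] down from level 29.0
90 [3, 2, 28, 14] down from level 30.0
100 [3, 2, 28, 13] down from level 30.0
110 [3, 2, 26, 15] down from level 28.0
120 [2, 1, 33, 12] down from level 26.0
```

The rod holds at 50° in the tool frame, already only 22° below level. I pitch about the closing line to level it.

```bash
python3 -m handwheel '[[-0.001,0,0,0,-0.04,0],[-0.003,0,0,0,-0.11,0],[-0.006,0,0,0,-0.2,0],[-0.009,0,-0.001,0,-0.3,0],[-0.012,0,-0.001,0,-0.4,0],[-0.015,0,-0.002,0,-0.5,0],[-0.018,0,-0.003,0,-0.6,0],[-0.021,0,-0.004,0,-0.7,0],[-0.023,0,-0.005,0,-0.77,0],[-0.024,0,-0.005,0,-0.8,0]]'
python3 to.py .5 -.1 .25 -37; python3 ang2.py | sed -n 4,10p
```

```text
time: 21.62
tool_pos: [0.5263, -0.1038, 0.2478]
ee_rot: [-2.058, 0.204, -0.278]
wrist_force: [-0.6, 0.4, -1.3]
width: 0.0226
finger_force: 30.0
t 21.6167 shift u [-0.131  0.022 -0.008] turn u [-1.967  0.724  0.42 ]
pos [ 0.5263 -0.1038  0.2478] j [-0.81  0.33  1.39  0.94  2.05  1.34] w 0.022621023993263108 F 29.999985694885254 wf [-0.58  0.42 -1.29] wt [-0.731  0.031 -0.049]
10 [104, 1, 88, 12] down from level -7.0
20 [113, 3, 93, 11] down from level -2.0
30 [127, 2, 103, 12] down from level 3.0
40 [109, 3, 100, 11] down from level 8.0
50 [84, 16, 162, 276] down from level 13.0
60 [88, 117, 85, 125] down from level 17.0
70 [23, 2, 32, 13] down from level 21.0
```

```bash
python3 -m handwheel '[[-0.001,0,0,0,-0.03,0],[-0.002,0,0,0,-0.08,0],[-0.005,0,0,0,-0.15,0],[-0.007,0,-0.001,0,-0.23,0],[-0.01,0,-0.001,0,-0.32,0],[-0.013,0,-0.002,0,-0.41,0],[-0.015,0,-0.002,0,-0.49,0],[-0.017,0,-0.003,0,-0.55,0],[-0.018,0,-0.003,0,-0.59,0],[-0.018,0,-0.003,0,-0.6,0]]'
python3 to.py .5 -.1 .25 -37; python3 ang2.py | sed -n 4,10p
python3 - <<'E'
from scipy.spatial.transform import Rotation as Ro
from h import *
R=Ro.from_euler('xyz',robot.get_obs()['ee_rot']).as_matrix(); print("world -z in tool, 0.13 m, units:",(R.T@[0,0,-.13]/.2).round(3))
E
```

```text
time: 22.55
tool_pos: [0.5219, -0.1031, 0.2483]
ee_rot: [-1.975, 0.342, 0.016]
wrist_force: [-0.2, -0.3, -2.0]
width: 0.0226
finger_force: 30.0
t 22.55 shift u [-0.106  0.019  0.027] turn u [-1.907  1.268  0.729]
pos [ 0.5219 -0.1031  0.2483] j [-0.72  0.53  1.16  0.92  2.29  1.38] w 0.02257473425648866 F 29.99982923269272 wf [-0.2  -0.26 -1.97] wt [-0.762 -0.211  0.048]
10 [227, 112, 87, 14] down from level -15.0
20 [178, 6, 93, 15] down from level -11.0
30 [80, 2, 102, 13] down from level -6.0
40 [100, 3, 115, 14] down from level -1.0
50 [120, 117, 136, 242] down from level 4.0
60 [111, 88, 78, 122] down from level 9.0
70 [53, 2, 102, 13] down from level 14.0
world -z in tool, 0.13 m, units: [0.217 0.563 0.242]
```

The rod is now about 5° below level, 0.25 m up, in the firm 30 N grip: lying over and higher than it is long. I start loosening in small steps to learn how the force responds.

```bash
python3 -m handwheel '[[0,0,0,0,0,0],[0,0,0,0,0,0],[0,0,0,0,0,0]]' 0.56 | tail -2
python3 -m handwheel '[[0,0,0,0,0,0],[0,0,0,0,0,0],[0,0,0,0,0,0]]' 0.535 | tail -2
python3 ang2.py | sed -n 7,9p
```

```text
width: 0.0223
finger_force: 30.0
width: 0.0223
finger_force: 28.0
40 [111, 2, 120, 13] down from level -1.0
50 [131, 64, 134, 232] down from level 4.0
60 [109, 86, 77, 122] down from level 9.0
```

```bash
python3 -m handwheel '[[0,0,0,0,0,0],[0,0,0,0,0,0],[0,0,0,0,0,0]]' 0.53 | tail -2
python3 -m handwheel '[[0,0,0,0,0,0],[0,0,0,0,0,0],[0,0,0,0,0,0]]' 0.525 | tail -2
python3 -m handwheel '[[0,0,0,0,0,0],[0,0,0,0,0,0],[0,0,0,0,0,0]]' 0.52 | tail -2
python3 ang2.py | sed -n 7,12p
```

```text
width: 0.0225
finger_force: 23.6
width: 0.0225
finger_force: 19.3
width: 0.0228
finger_force: 15.3
40 [110, 3, 120, 14] down from level -1.0
50 [142, 3, 137, 15] down from level 4.0
60 [138, 2, 136, 15] down from level 9.0
70 [108, 4, 101, 14] down from level 14.0
80 [189, 13, 73, 15] down from level 18.0
90 [119, 34, 123, 43] down from level 22.0
```

The foot swung as soon as the force dropped to about 15 N. I now bring the tool upright, keeping this loosened grip, so the tamper hangs vertically.

```bash
cat > up.py <<'E'
import sys
from scipy.spatial.transform import Rotation as Ro
from h import *
o=robot.get_obs();R=Ro.from_euler('xyz',o['ee_rot']);b=np.array([0,0,-.0115]);ball=o['tool_pos']+R.apply(b)
T=Ro.from_euler('xyz',[np.pi,0,np.radians(float(sys.argv[1]))]);rv=(R.inv()*T).as_rotvec();print("ball",ball.round(3),"deg",np.degrees(np.linalg.norm(rv)))
n=int(sys.argv[2])
for k in range(1,n+1):
    Q=R*Ro.from_rotvec(rv*k/n); P=R*Ro.from_rotvec(rv*(k-1)/n)
    s=P.inv().apply((-Q.apply(b))-(-P.apply(b)))/.2
    print(k,"shift",s.round(3),"turn",np.degrees(rv/n/30).round(3))
E
python3 up.py 4 3
```

```text
ball [ 0.523 -0.114  0.253] deg 69.84042016747321
1 shift [ 0.006  0.021 -0.004] turn [-0.74   0.171 -0.158]
2 shift [ 0.006  0.021 -0.004] turn [-0.74   0.171 -0.158]
3 shift [ 0.006  0.021 -0.004] turn [-0.74   0.171 -0.158]
```

```bash
for i in 1; do
python3 -m handwheel '[[0,0.001,0,-0.04,0.01,-0.01],[0,0.003,0,-0.11,0.025,-0.024],[0.001,0.006,0,-0.19,0.045,-0.04],[0.002,0.009,-0.001,-0.28,0.065,-0.06],[0.003,0.011,-0.001,-0.38,0.09,-0.08],[0.004,0.014,-0.002,-0.47,0.11,-0.1],[0.005,0.016,-0.003,-0.56,0.13,-0.12],[0.005,0.018,-0.003,-0.64,0.15,-0.137],[0.006,0.02,-0.004,-0.7,0.16,-0.15],[0.006,0.021,-0.004,-0.74,0.171,-0.158]]'
python3 -m handwheel '[[0,0.001,0,-0.04,0.01,-0.01],[0,0.003,0,-0.11,0.025,-0.024],[0.001,0.006,0,-0.19,0.045,-0.04],[0.002,0.009,-0.001,-0.28,0.065,-0.06],[0.003,0.011,-0.001,-0.38,0.09,-0.08],[0.004,0.014,-0.002,-0.47,0.11,-0.1],[0.005,0.016,-0.003,-0.56,0.13,-0.12],[0.005,0.018,-0.003,-0.64,0.15,-0.137],[0.006,0.02,-0.004,-0.7,0.16,-0.15],[0.006,0.021,-0.004,-0.74,0.171,-0.158]]' | tail -2
done
python3 up.py 4 1; python3 to.py .5497 .0384 .25 4
```

```text
time: 24.93
tool_pos: [0.5217, -0.1054, 0.2458]
ee_rot: [-2.375, 0.221, -0.013]
wrist_force: [0.2, -0.1, -0.8]
width: 0.0224
finger_force: 15.2
width: 0.0229
finger_force: 15.2
ball [ 0.523 -0.113  0.253] deg 23.205900933224164
1 shift [ 0.006  0.021 -0.004] turn [-0.738  0.172 -0.155]
t 25.7667 shift u [ 0.139 -0.701  0.227] turn u [-0.738  0.172 -0.155]
pos [ 0.5221 -0.1089  0.2425] j [-0.5   0.21  1.21  0.31  1.98  1.17] w 0.022876979359356377 F 15.156679451465607 wf [-0.66  0.87 -0.84] wt [-0.253  0.054 -0.047]
```

Last upright step; then loosen a little more so that it settles plumb.

```bash
python3 -m handwheel '[[0,0.001,0,-0.04,0.01,-0.01],[0,0.003,0,-0.11,0.025,-0.024],[0.001,0.006,0,-0.19,0.045,-0.04],[0.002,0.009,-0.001,-0.28,0.065,-0.06],[0.003,0.011,-0.001,-0.38,0.09,-0.08],[0.004,0.014,-0.002,-0.47,0.11,-0.1],[0.005,0.016,-0.003,-0.56,0.13,-0.12],[0.005,0.018,-0.003,-0.64,0.15,-0.137],[0.006,0.02,-0.004,-0.7,0.16,-0.15],[0.006,0.021,-0.004,-0.738,0.172,-0.155]]' | tail -2
python3 ang2.py | sed -n 9,14p
python3 -m handwheel '[[0,0,0,0,0,0],[0,0,0,0,0,0],[0,0,0,0,0,0],[0,0,0,0,0,0]]' 0.512 | tail -2
python3 -m handwheel '[[0,0,0,0,0,0],[0,0,0,0,0,0],[0,0,0,0,0,0],[0,0,0,0,0,0],[0,0,0,0,0,0],[0,0,0,0,0,0]]' 0.508 | tail -2
python3 ang2.py | sed -n 9,14p; python3 to.py .5497 .0384 .25 4
```

```text
width: 0.0229
finger_force: 15.1
60 [2, 2, 321, 294] down from level 60.0
70 [4, 2, 412, 414] down from level 70.0
80 [15, 2, 433, 433] down from level 80.0
90 [106, 2, 440, 442] down from level 90.0
100 [236, 3, 418, 226] down from level 80.0
110 [58, 1, 360, 329] down from level 70.0
width: 0.0229
finger_force: 9.4
width: 0.023
finger_force: 6.8
60 [2, 3, 352, 296] down from level 60.0
70 [19, 3, 433, 435] down from level 70.0
80 [197, 29, 436, 434] down from level 80.0
90 [127, 15, 443, 441] down from level 90.0
100 [24, 2, 418, 229] down from level 80.0
110 [12, 1, 349, 326] down from level 70.0
t 27.6333 shift u [ 0.184 -0.748 -0.042] turn u [-0.003 -0.    -0.002]
pos [ 0.5234 -0.1134  0.2415] j [-0.32  0.05  1.34  0.    1.75  1.18] w 0.02339858584718227 F 6.813952848315239 wf [ 0.47  0.05 -1.02] wt [ 0.053  0.024 -0.03 ]
```

```bash
sed 's/range(-20,121,10)/range(76,105,3)/' ang2.py > ang3.py
python3 -m handwheel '[[0,0,0,0,0,0],[0,0,0,0,0,0],[0,0,0,0,0,0],[0,0,0,0,0,0],[0,0,0,0,0,0],[0,0,0,0,0,0],[0,0,0,0,0,0],[0,0,0,0,0,0]]' 0.506 | tail -2
python3 ang3.py
python3 -m handwheel '[[0,0,0,0,0,0],[0,0,0,0,0,0],[0,0,0,0,0,0],[0,0,0,0,0,0],[0,0,0,0,0,0]]' | tail -2
python3 ang3.py|cut -d' ' -f1-3
```

```text
width: 0.0231
finger_force: 5.6
76 [96, 27, 438, 442] down from level 76.0
79 [159, 32, 435, 442] down from level 79.0
82 [208, 29, 438, 431] down from level 82.0
85 [219, 33, 437, 447] down from level 85.0
88 [155, 25, 440, 438] down from level 88.0
91 [95, 8, 447, 440] down from level 89.0
94 [53, 2, 441, 373] down from level 86.0
97 [32, 1, 439, 266] down from level 83.0
100 [21, 1, 416, 230] down from level 80.0
103 [17, 1, 388, 271] down from level 77.0
width: 0.0232
finger_force: 5.6
76 [93, 25,
79 [164, 31,
82 [205, 31,
85 [220, 31,
88 [158, 26,
91 [98, 9,
94 [54, 1,
97 [32, 2,
100 [21, 3,
103 [16, 3,
```

```bash
python3 -m handwheel '[[0,0,0,0,0,0],[0,0,0,0,0,0],[0,0,0,0,0,0],[0,0,0,0,0,0],[0,0,0,0,0,0],[0,0,0,0,0,0]]' 0.5035 | tail -2
python3 ang3.py|cut -d' ' -f1-3
```

```text
width: 0.0233
finger_force: 4.3
76 [91, 36,
79 [165, 37,
82 [203, 41,
85 [220, 45,
88 [161, 35,
91 [93, 10,
94 [52, 3,
97 [33, 2,
100 [24, 3,
103 [18, 2,
```

```bash
python3 -m handwheel '[[-0.04,0,0,0,0,0],[0,0,0,0,0,0],[-0.03,0,0,0,0,0],[0,0,0,0,0,0],[-0.02,0,0,0,0,0],[0,0,0,0,0,0],[-0.01,0,0,0,0,0],[0,0,0,0,0,0],[0,0,0,0,0,0],[0,0,0,0,0,0]]' | tail -2
python3 ang3.py|cut -d' ' -f1-3
```

```text
width: 0.0236
finger_force: 4.3
76 [71, 60,
79 [144, 69,
82 [191, 69,
85 [227, 71,
88 [172, 65,
91 [102, 17,
94 [61, 2,
97 [43, 3,
100 [33, 2,
103 [27, 2,
```

It hangs within a few degrees of plumb. I grip firmly again and carry it gently over the empty holder.

```bash
python3 -m handwheel '[[0,0,0,0,0,0],[0,0,0,0,0,0],[0,0,0,0,0,0],[0,0,0,0,0,0],[0,0,0,0,0,0]]' 1 | tail -2
python3 to.py .5545 .0384 .2415 4
python3 -m handwheel '[[0.01,-0.02,0,0,0,0],[0.02,-0.07,0,0,0,0],[0.04,-0.15,0,0,0,0],[0.07,-0.25,0,0,0,0],[0.1,-0.36,0,0,0,0],[0.13,-0.47,0,0,0,0],[0.16,-0.58,0,0,0,0],[0.19,-0.67,0,0,0,0],[0.2,-0.73,0,0,0,0],[0.205,-0.75,0,0,0,0]]'
python3 -m handwheel '[[0,0,0,0,0,0],[0,0,0,0,0,0],[0,0,0,0,0,0],[0,0,0,0,0,0]]' | tail -2
python3 ang3.py|cut -d' ' -f1-3;python3 to.py .5545 .0384 .1225 4
python3 - <<'E'
import cv2,numpy as np
from h import *
o=[]
for n in("scene","top"):
    im=cv2.imread(f"pics/{n}_n.png"); c=proj(n,[.55,.038,.12]).astype(int)
    o.append(cv2.resize(im[c[1]-65:c[1]+65,c[0]-60:c[0]+60],None,fx=3.3,fy=3.3,interpolation=cv2.INTER_CUBIC))
cv2.imwrite("pics/over.png",np.hstack(o))
E
```

```text
width: 0.0225
finger_force: 30.0
t 30.8667 shift u [ 0.208 -0.747  0.001] turn u [-0.003  0.    -0.002]
pos [ 0.5234 -0.1134  0.2414] j [-0.32  0.05  1.34  0.    1.75  1.18] w 0.022481052358174113 F 29.999591410160065 wf [ 0.21 -0.16 -1.29] wt [0.043 0.025 0.009]
time: 31.7
tool_pos: [0.5538, 0.0415, 0.2415]
ee_rot: [-3.139, 0.0, 0.072]
wrist_force: [-0.7, 0.5, -2.5]
width: 0.0223
finger_force: 30.0
width: 0.0225
finger_force: 30.0
76 [199, 107,
79 [174, 123,
82 [134, 70,
85 [116, 61,
88 [67, 28,
91 [32, 4,
94 [26, 3,
97 [26, 4,
100 [22, 4,
103 [18, 5,
t 32.1333 shift u [ 0.003 -0.     0.596] turn u [-0.002  0.    -0.004]
pos [0.5539 0.0382 0.2417] j [-0.03  0.09  1.29  0.    1.76  1.47] w 0.02230533051278009 F 29.999596774578094 wf [-0.62  0.45 -1.27] wt [ 0.073  0.042 -0.023]
```

View pics/over.png

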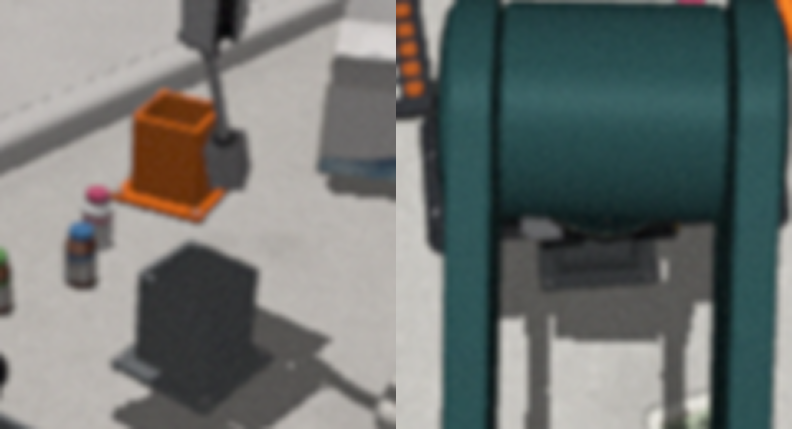

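The left half shows the rod leaning: knob near (208,45), foot at (227,160). The right half shows a grey patch of the foot at (543,228). I triangulate the foot before lowering.

Run:
```python
import cv2
from h import *
cs=proj("scene",[.55,.038,.12]).astype(int);ct=proj("top",[.55,.038,.12]).astype(int)
ps=np.array([227,160])/3.3+cs-[60,65]-.35; pt=np.array([543-396,228])/3.3+ct-[60,65]-.35
o=robot.get_obs();b=o['tool_pos']+[0,0,.0115]
print("scene px",ps,"top px",pt,"ball proj scene crop",(proj("scene",b)-cs+[60,65])*3.3,"vertical foot ctr crop scene",(proj("scene",b-[0,0,.108])-cs+[60,65])*3.3,"top",(proj("top",b-[0,0,.108])-ct+[60,65])*3.3+[396,0])
for z in(.13,.145,.16): print(z,ray("scene",*ps,z).round(3),ray("top",*pt,z).round(3),"ball",b.round(3))
im=cv2.imread("pics/top_n.png"); x,y=pt.round().astype(int); g=cv2.cvtColor(im,cv2.COLOR_BGR2GRAY); print(x,y); print(g[y-6:y+12,x-12:x+26])
# candidate lean directions at fixed 108 mm
for ax in(0,3,6,10,14,18):
  for n,d in(("-x",[-1,0,0]),("-y",[0,-1,0]),("+y",[0,1,0])):
    a=np.radians(ax); print(ax,n,((proj("scene",b+.108*(np.sin(a)*np.array(d)-np.cos(a)*np.array([0,0,1])))-cs+[60,65])*3.3).round())
```

```text
scene px [288.43787879 172.13484848] top px [254.19545455 209.74090909] ball proj scene crop [209.56152153  24.94244274] vertical foot ctr crop scene [198.83806464 180.33098671] top [596.62648357 206.31085524]
0.13 [ 0.577 -0.02   0.13 ] [0.542 0.073 0.13 ] ball [0.554 0.038 0.253]
0.145 [0.56  0.002 0.145] [0.541 0.073 0.145] ball [0.554 0.038 0.253]
0.16 [0.543 0.025 0.16 ] [0.54  0.073 0.16 ] ball [0.554 0.038 0.253]
254 210
[[ 30  32  32  32  31  30  31  33  33  33  33  33  34  33  31  31  33  33
   32  32  33  33  34  35  35  34  33  35  36  36  36  34  33  34  36  37
   35  35]
 [ 27  28  29  28  27  29  32  35  36  35  34  33  34  33  29  28  29  29
   30  30  28  28  29  30  30  29  30  32  32  30  30  31  31  31  31  31
   31  32]
 [ 23  23  23  22  24  31  42  50  51  49  47  45  44  43  37  30  27  27
   28  29  27  25  26  27  26  24  25  27  27  26  28  30  30  28  25  26
   26  27]
 [ 20  20  19  18  23  38  58  71  75  74  71  69  69  67  56  42  33  29
   29  29  26  25  25  26  26  25  22  22  23  24  27  29  29  26  21  22
   24  24]
 [ 20  19  19  18  23  44  71  8
[... 1809 characters left out ...]
 50  51  51  48  47  49  50  49  49  49  48  47  48  49
   50  48]
 [ 71  87  90  90  88  85  87  89  89  86  77  64  55  55  56  52  47  45
   46  47  49  48  46  48  48  46  45  46  47  46  45  45  45  44  46  46
   45  44]
 [ 71  86  90  91  89  87  87  89  89  88  79  64  56  55  55  52  48  45
   43  43  44  44  42  44  44  43  43  43  42  42  41  41  42  43  43  42
   41  42]]
0 -x [199. 180.]
0 -y [199. 180.]
0 +y [199. 180.]
3 -x [206. 183.]
3 -y [204. 177.]
3 +y [193. 183.]
6 -x [212. 186.]
6 -y [210. 174.]
6 +y [188. 186.]
10 -x [222. 188.]
10 -y [217. 168.]
10 +y [180. 188.]
14 -x [231. 190.]
14 -y [224. 162.]
14 +y [173. 190.]
18 -x [240. 192.]
18 -y [231. 156.]
18 +y [166. 191.]
```

The foot is displaced about 15° toward −y: it twisted in the pads about the rod-side axis during the rolled phase. The pale patch in the top view was not the foot. I make a silhouette fit for lean about both axes, check it on this frame, and then roll the tool to make it plumb.

```bash
cat > lean.py <<'E'
import cv2,sys
from scipy.spatial.transform import Rotation as Ro
from h import *
o=robot.get_obs(); R=Ro.from_euler('xyz',o['ee_rot']).as_matrix(); b=o['tool_pos']-R[:,2]*.0115
im=cv2.imread("pics/scene_n.png") if len(sys.argv)>1 else cv2.GaussianBlur(viewer.snapshot("scene")[:,:,::-1].copy(),(3,3),0)
D=np.abs(im.astype(float)-cv2.GaussianBlur(cv2.imread("pics/scene5.png"),(3,3),0)).sum(2); D=cv2.resize(np.minimum(D,150),None,fx=4,fy=4)
yaw=np.arctan2(R[1,0],R[0,0]); f=lambda X:(proj("scene",X)+.5)*4
res=[]
for lx in range(-24,25,2):
  for ly in range(-24,25,2):   # lean of the foot toward world +x / +y, deg
    a=np.array([np.tan(np.radians(lx)),np.tan(np.radians(ly)),-1]);a/=np.linalg.norm(a)
    e1=np.array([np.cos(yaw),np.sin(yaw),0]);e1-=a*(a@e1);e1/=np.linalg.norm(e1);e2=np.cross(a,e1)
    H=cv2.convexHull(np.array([f(b+a*s+e1*p*.012+e2*q*.012) for s in(.09,.126) for p in(-1,1) for q in(-1,1)]).astype(np.float32)).astype(int)
    m=np.zeros(D.shape,np.uint8);cv2.fillConvexPoly(m,H,1)
    cv2.line(m,*[tuple(f(b+a*s).astype(int).tolist()) for s in(.025,.09)],1,8)
    r=cv2.dilate(m,np.ones((21,21)))-m; y=int(f(b+a*.025)[1]); r[:y]=0
    res.append((D[m>0].mean()-D[r>0].mean(),lx,ly))
res.sort(reverse=True); print([(round(s),x,y) for s,x,y in res[:6]])
E
python3 lean.py old
python3 -m handwheel '[[0,-0.001,0,0.02,0,0],[0,-0.003,0,0.07,0,0],[0,-0.005,0,0.14,0,0],[0,-0.007,0,0.22,0,0],[0,-0.009,-0.001,0.3,0,0],[0,-0.011,-0.001,0.38,0,0],[0,-0.013,-0.002,0.44,0,0],[0,-0.014,-0.002,0.48,0,0],[0,-0.015,-0.002,0.5,0,0],[0,-0.015,-0.002,0.5,0,0]]' | tail -2
python3 lean.py
```

```text
width: 0.0224
finger_force: 30.0Traceback (most recent call last):
  File "lean.py", line 13, in <module>
    H=cv2.convexHull(np.array([f(b+a*s+e1*p*.012+e2*q*.012) for s in(.09,.126) for p in(-1,1) for q in(-1,1)]).astype(np.float32)).astype(int)
                               ~^^^^^^^^^^^^^^^^^^^^^^^^^^^
  File "lean.py", line 7, in <lambda>
    yaw=np.arctan2(R[1,0],R[0,0]); f=lambda X:(proj("scene",X)+.5)*4
                                               ~~~~^^^^^^^^^^^
  File "h.py", line 8, in proj
    c=viewer.calibration(n);p=np.array(c['R'])@np.array(X)+np.array(c['t'])
ValueError: time passes only in moves, steps and waits
Traceback (most recent call last):
  File "lean.py", line 15, in <module>
    cv2.line(m,*[tuple(f(b+a*s).astype(int).tolist()) for s in(.025,.09)],1,8)
                       ~^^^^^^^
  File "lean.py", line 7, in <lambda>
    yaw=np.arctan2(R[1,0],R[0,0]); f=lambda X:(proj("scene",X)+.5)*4
                                               ~~~~^^^^^^^^^^^
  File "h.py", line 8, in proj
    c=viewer.calibration(n);p=np.array(c['R'])@np.array(X)+np.array(c['t'])
ValueError: time passes only in moves, steps and waits
```

```bash
cat > h.py <<'E'
import numpy as np, functools
from bench import robot, viewer
@functools.lru_cache(None)
def cal(n):
    c=viewer.calibration(n); return dict(c,R=np.array(c['R']),t=np.array(c['t']))
def ray(n,u,v,z):
    c=cal(n);R,t=c['R'],c['t']
    d=R.T@np.array([(u-c['cx'])/c['fx'],(v-c['cy'])/c['fy'],1]);o=-R.T@t
    return o+d*(z-o[2])/d[2]
def proj(n,X):
    c=cal(n);p=c['R']@np.array(X)+c['t']
    return np.array([c['fx']*p[0]/p[2]+c['cx'],c['fy']*p[1]/p[2]+c['cy']])
E
python3 lean.py old; python3 lean.py; python3 to.py .55 .038 .24 4
```

```text
[(85, 0, -16), (85, 2, -18), (83, 0, -18), (79, 2, -16), (76, -2, -16), (75, -2, -14)]
[(68, 0, 0), (68, -2, 2), (65, -2, 0), (64, 0, -2), (63, 2, -2), (62, -4, 4)]
t 33.0667 shift u [-0.02   0.021  0.005] turn u [-0.502 -0.    -0.002]
pos [0.5538 0.042  0.2421] j [-0.19  0.11  1.3   0.26  1.79  1.36] w 0.022181418452495043 F 29.999513626098633 wf [-0.49  0.58 -1.37] wt [-0.219  0.007  0.033]
```

The fit shows it was leaning 17° and is now plumb to about 2°. I loosen once more briefly so it settles, regrip firmly, and check.

```bash
python3 -m handwheel '[[0,0,0,0,0,0],[0,0,0,0,0,0],[0,0,0,0,0,0],[0,0,0,0,0,0],[0,0,0,0,0,0],[0,0,0,0,0,0]]' 0.507 | tail -2
python3 lean.py
python3 -m handwheel '[[0,0,0,0,0,0],[-0.01,0,0,0,0,0],[-0.02,0,0,0,0,0],[-0.02,0,0,0,0,0],[-0.02,0,0,0,0,0],[-0.02,0,0,0,0,0]]' 1
python3 lean.py
```

```text
width: 0.0232
finger_force: 6.2
[(68, 0, 0), (66, -2, 2), (63, 2, -2), (63, 0, 2), (62, 0, -2), (62, -2, 0)]
time: 34.12
tool_pos: [0.5497, 0.0417, 0.2421]
ee_rot: [-2.878, 0.0, 0.069]
wrist_force: [0.1, -0.3, -1.8]
width: 0.0225
finger_force: 30.0
[(74, 0, 0), (73, 0, -2), (71, -2, 2), (71, -2, 0), (68, 2, -2), (65, 2, -4)]
```

Plumb and firmly held, so I lower it into the holder, watching the wrist force.

```bash
python3 -m handwheel '[[0,0.003,0.01,0,0,0],[0,0.01,0.04,0,0,0],[0,0.021,0.08,0,0,0],[0,0.034,0.13,0,0,0],[0,0.048,0.18,0,0,0],[0,0.062,0.23,0,0,0],[0,0.075,0.28,0,0,0],[0,0.088,0.33,0,0,0],[0,0.099,0.37,0,0,0],[0,0.102,0.38,0,0,0]]'
python3 lean.py
python3 -m handwheel '[[0,0.005,0.02,0,0,0],[0,0.011,0.04,0,0,0],[0,0.019,0.07,0,0,0],[0,0.027,0.1,0,0,0],[0,0.035,0.13,0,0,0],[0,0.041,0.153,0,0,0],[0,0.046,0.17,0,0,0],[0,0.048,0.178,0,0,0],[0,0.048,0.178,0,0,0]]'
python3 to.py .5497 .042 .1225 4
```

```text
time: 35.0
tool_pos: [0.5487, 0.042, 0.1609]
ee_rot: [-2.878, 0.004, 0.069]
wrist_force: [-0.3, 0.5, -2.4]
width: 0.0222
finger_force: 30.0
[(35, 20, -24), (33, 22, -24), (32, 18, -24), (31, 20, -22), (31, 18, -22), (29, -24, -8)]
time: 35.8
tool_pos: [0.55, 0.0419, 0.1268]
ee_rot: [-2.878, -0.001, 0.069]
wrist_force: [0.6, -0.0, -1.4]
width: 0.0223
finger_force: 30.0
t 35.8 shift u [-0.001  0.005  0.021] turn u [-0.503 -0.002 -0.002]
pos [0.55   0.0419 0.1268] j [-0.19  0.14  1.49  0.25  1.58  1.3 ] w 0.022253908093673596 F 29.999782741069794 wf [ 0.61 -0.02 -1.43] wt [-0.075  0.071 -0.014]
```

```bash
python3 -m handwheel '[[0,0.001,0.004,0,0,0],[0,0.002,0.008,0,0,0],[0,0.003,0.012,0,0,0],[0,0.004,0.014,0,0,0],[0,0.004,0.014,0,0,0]]'
python3 -m handwheel '[[0,0,0.002,0,0,0],[0,0.001,0.005,0,0,0],[0,0.001,0.005,0,0,0],[0,0.001,0.005,0,0,0]]'
```

```text
time: 36.22
tool_pos: [0.5514, 0.0419, 0.1265]
ee_rot: [-2.878, -0.005, 0.069]
wrist_force: [-0.3, 0.1, 7.0]
width: 0.0225
finger_force: 30.0
time: 36.55
tool_pos: [0.5519, 0.042, 0.1264]
ee_rot: [-2.878, -0.007, 0.069]
wrist_force: [-0.4, -1.3, 10.3]
width: 0.0222
finger_force: 30.0
```

The foot is on the floor of the pocket at 10 N (a foot on the rim would have stopped about 70 mm higher). I relax the push, then open.

```bash
python3 -m handwheel '[[0,-0.002,-0.009,0,0,0],[0,-0.004,-0.015,0,0,0],[0,-0.004,-0.015,0,0,0],[0,-0.004,-0.015,0,0,0]]' | tail -3
python3 -m handwheel '[[0,0,0,0,0,0],[0,0,0,0,0,0],[0,0,0,0,0,0],[0,0,0,0,0,0]]' 0.5 | tail -3
python3 -m handwheel '[[0,0,0,0,0,0],[0,0,0,0,0,0],[0,0,0,0,0,0],[0,0,0,0,0,0]]' 0.4 | tail -3
python3 -m handwheel '[[0,0,0,0,0,0],[0,0,0,0,0,0],[0,0,0,0,0,0],[0,0,0,0,0,0],[0,0,0,0,0,0],[0,0,0,0,0,0],[0,0,0,0,0,0],[0,0,0,0,0,0]]' -0.5 | tail -3
python3 - <<'E'
import cv2
from h import *
cv2.imwrite("pics/s_rel.png",viewer.snapshot("scene")[:,:,::-1])
im=cv2.imread("pics/s_rel.png",0)
for X in([.55,.038,.134],): 
    c=proj("scene",X); x,y=c.round().astype(int); print(c); print(im[y-9:y+10:2,x-14:x+15:2])
E
```

```text
wrist_force: [-0.2, -0.7, 4.9]
width: 0.0225
finger_force: 30.0
wrist_force: [0.5, -0.4, 4.5]
width: 0.0234
finger_force: 2.7
wrist_force: [0.2, -0.3, 0.1]
width: 0.0278
finger_force: 0.1
wrist_force: [-0.0, -0.3, 0.3]
width: 0.0702
finger_force: 0.0
[281.3819633  183.77852999]
[[ 69  86  90  83  89  84  64  59  56  65 170  91  14  10  43]
 [ 72  84  90  89  85  75  63  34  45  58 122  46   9  13  63]
 [ 79  90  87  88  84  81  31   8   7  10  52  20  15  18  68]
 [ 84  85  90  90  85  66  10  14  22   5   8  18  15  25  80]
 [ 87  89  86  88  82  55   9   8  16  21   3   0   0  42  94]
 [ 96  88  84  86  84  59  19   6   6  13  60  81  21  57 151]
 [ 77  85  85  81  93 108  84  12  13  77 174 180 147 133 177]
 [150  88  76  80  84  95  81  30  27 126 183 184 184 178 183]
 [182 169 136  98 130 145  92  69  93 169 181 182 181 179 176]
 [179 179 184 180 176 183 172  82 111 182 178 184 178 181 179]]
```

```bash
python3 -m handwheel '[[0,-0.02,-0.08,0,0,0],[0,-0.043,-0.16,0,0,0],[0,-0.075,-0.28,0,0,0],[0,-0.11,-0.42,0,0,0],[0,-0.15,-0.56,0,0,0],[0,-0.19,-0.7,0,0,0],[0,-0.21,-0.8,0,0,0],[0,-0.21,-0.8,0,0,0],[0,-0.21,-0.8,0,0,0],[0,-0.21,-0.8,0,0,0]]' -1
python3 - <<'E'
import cv2
from h import *
cv2.imwrite("pics/s_fin.png",viewer.snapshot("scene")[:,:,::-1])
im=cv2.imread("pics/s_fin.png",0);i0=cv2.imread("pics/scene0.png",0)
c=proj("scene",[.5497,.0384,.134]); x,y=c.round().astype(int); 
yy,xx=np.nonzero(im[y-14:y+14,x-14:x+14]<35); print("pred",c,"ball px",xx.mean()+x-14,yy.mean()+y-14,len(xx),ray("scene",xx.mean()+x-14,yy.mean()+y-14,.134))
print(im[y-9:y+16:2,x-12:x+13:2])
print("spare change",np.abs(im[225:310,185:250].astype(int)-i0[225:310,185:250]).mean())
t=i0[228:262,203:230]; print(cv2.minMaxLoc(cv2.matchTemplate(im,t,cv2.TM_CCOEFF_NORMED))[1::2])
E
```

```text
time: 39.1
tool_pos: [0.5494, 0.0407, 0.2893]
ee_rot: [-2.878, 0.003, 0.069]
wrist_force: [0.2, -0.6, -0.5]
width: 0.0938
finger_force: 0.0
pred [281.37112347 183.89401481] ball px 282.037037037037 182.76543209876544 81 [0.55179095 0.03360658 0.134     ]
[[ 65  63  63  67  63  55  50  55  68 171 184 182 183]
 [ 62  66  56  69  59  59  45  35  61 123 134 161 178]
 [ 63  61  63  63  61  25  10  18  23  76 109 133 179]
 [ 64  61  60  61  53  15  16  12   2  47  89 167 182]
 [ 56  58  59  61  46  16  19  12  10  51 167 186 183]
 [118 114  80  75  56  19   6  19   8  95 179 180 182]
 [ 97 115 126 123 115  81  16   6  77 171 185 178 178]
 [153 110  91  83  91  78  23  22 126 187 182 178 178]
 [183 179 177 162 144  92  65  92 169 183 182 177 179]
 [178 182 181 182 186 172  81 110 181 181 180 182 181]
 [180 182 182 182 180 162  74 111 172 178 173 172 178]
 [177 180 182 144 115 108  73 123 176 173 172 169 175]
 [185 168 128  73  52  56  70  99 146 168 175 176 179]]
spare change 2.9209049773755655
(0.9973770976066589, (203, 228))
```

The measured ball is within 5 mm of the upright position over the pocket, the rod is vertical and free, and the spare has not moved. I hand in.

```bash
python3 -c "
from bench import robot; print(robot.close_job())"
```

```text
the job is handed in; nothing more can be done
None
```

The tamper stands foot down and free in the empty grey holder, the spare is untouched, and the job was handed in at about 39 s, but the lift was not clean: the first try slipped and dropped the tamper from under 5 cm, and on the second the rod sagged to about 49°, so I levelled it by tilting the wrist at about 0.25 m (after it was already higher than it is long) before loosening the grip.

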